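# Take down the pile of sample containers and set each on its instrument

## Robot

A 7-joint arm with a two-finger parallel gripper is mounted at the origin on the work surface. World frame = base frame: x ahead of the robot, y to its left, z up, the work surface at z = 0. Lengths are in mm, angles in rad, forces in N, time in s.
With the tool pointing down it reaches from about 350 to 900 mm from the base axis. Payload 8.1 kg.
Tool frame: the origin (TCP) lies on the centre line of the jaws, within the pads' length; the fingertips stand 19 mm ahead of it and the grasp point (between the pads) is the TCP; z points along the fingers, y is the direction in which the jaws open and shut (so a half turn about z gives the same grasp; the last joint's range is limited). The gripper opens to 85 mm and grips with 20 to 120 N. Pads are 22 mm wide; open, the fingers measure 114 mm over their backs; the gripper's body (76 mm by 85 mm) begins 54 mm behind the grasp point. The pads swing forward as they close: fully open they stand 13 mm farther back than shut.
Start: joints at [-1.333, 0.434, 0.025, 1.573, -0.012, 1.134, -0.075], TCP at [208.928, 589.058, 250.323] pointing down, gripper open.
Joint ranges: [-2.62, 2.62], [-0.44, 2.09], [-1.27, 1.32], [0.08, 2.57], [-1.32, 4.46], [0.12, 2], [-2.74, 2.74]. Speed limits (rad/s): [2.22, 2.22, 3.01, 3.01, 3.14, 3.14, 3.14].

## Interface

Orientations are given as a unit quaternion [x, y, z, w].
In Python, from plant import arm, capture, workorder gives the robot as it stands.
- The arm moves only by the shell command python3 -m handwheel 'ROWS' [OPENING] [FORCE]. ROWS is JSON, a list of rows, each an object of numbers: "tx", "ty", "tz": the shift along the tool's x, y, z in m; "roll": the turn about the tool's z in degrees. In form: [{"tx": .., "ty": .., "tz": .., "roll": ..}, ...]. A call has 1 to 12 rows; each row shifts and turns the commanded pose from where the row before left it, along the tool's axes as they then stand; what a row does not reach is not made up. A row lasts 1/10 s, in which the tool goes at most 50 mm and 8.59 degrees, less where a joint would pass 70% of its speed; a pose out of reach is approached as far as the arm can. A call is refused whole if a number of a shift passes 0.05 or a number of a turn 8.59, either way. A call with a gripper value outside its range is refused whole. OPENING is the closure, from -1 (fully open) to 1 (shut), so that 0 is half open, set as the call begins (- or left out, the last holds). The fingers move at their own pace and stop on an object; FORCE is the grip in N (left out, the last holds). Time passes only in rows, so rows that do not move let the fingers close. It gives the time, the measured TCP pose, the force and the opening at its end, in the units of the state.
- arm.read_state(): the state, without advancing time (a new reading comes with each control period).
- capture(name): name is "scene" or "top" or "wrist"; returns a dict with "color" (420x560x3 uint8, red, green, blue), "depth" (420x560 float32, mm along the optical axis (not along the pixel's ray), 0 where there is no reading), "camera_matrix" (3x3 intrinsics, pixels), "extrinsics" (4x4, takes a point from camera to world coordinates). Camera axes: x right, y up, looking along -z (the intrinsics and any distortion apply to the point x, -y, -z); pixel columns grow to the right and rows downward; lengths in mm; the calibration is good to about 2 mm. A picture is of the moment at which its call begins.
- workorder.job_done(): hands the job in, once; it reports no verdict.
The state is a dict: "time_s": time; "joint_pos": joint angles; "joint_vel": joint speeds; "joint_efforts": joint torques, N m; "position": TCP position; "eef_rot": TCP orientation; "force": force on the tool from outside, world axes, zero at the start; "wrist_torque": the same for the moment, N m; "width": opening from 0.0 (shut) to 1.0 (fully open).
Only numpy, scipy, OpenCV 4.12 (cv2) and the standard library are available. Lean on these libraries where they do the work, as an engineer would, in place of code of your own. Each camera call takes 0.05 s, during which the arm holds its last target.

## Task

The samples from the cold store were left piled up on the ship's lab bench: take the pile apart and stand each container in the middle of the plate of its instrument, the small amber bottle on the magnetic stirrer, the aluminium tin on the hotplate, the white jar on the balance and the rectangular tub on the cold plate, lengthways along it. Keep every container upright and set it down rather than dropping it, and leave the wash bottle and the tube rack where they stand.

Things in the scene. Friction and masses are not known exactly. Their poses are not given: they have to be found in the camera images.
- bottle_mid (a point): small closed amber glass bottle, top of the pile, upright: body 28 mm across and 40 mm high, then a black cap 22 mm across; 54 mm high in all, about 60 g. The point is its centre, 27 mm above its underside; z points up.
- tin_mid (a point): closed round aluminium moisture tin, under the amber bottle in the pile: 42 mm across, 44 mm high, flat top, about 90 g. The point is its centre, 22 mm above its underside; z points up.
- jar_mid (a point): closed round white plastic jar with a ribbed screw cap, under the tin in the pile: 54 mm across, 50 mm high, flat top, about 170 g. The point is its centre, 25 mm above its underside; z points up.
- tub_mid (a point): closed rectangular sample tub, white with a grey lid, bottom of the pile, standing on the bench: 116 mm long (its x axis), 58 mm wide (its y axis), 46 mm high, flat top, about 350 g. At each end a lid clip stands out 3 mm more. The point is its centre, 23 mm above its underside; z points up. The jar stands somewhere along the middle line of its lid.
- stirrer_plate (a point): magnetic stirrer: grey housing 165 mm by 116 mm with a flat round steel plate 102 mm across on top and a sloping panel with one big knob in front. Fixed to the bench, place and heading vary. The point is the middle of the plate's top face, 48 mm above the bench; its x axis points away from the panel, z up. The housing reaches 107 mm from the point towards the panel, 58 mm to the other three sides.
- hotplate_plate (a point): hotplate: metal housing 170 mm by 122 mm with a flat square white ceramic plate, 116 mm by 116 mm, on top and a sloping panel with two knobs and a lamp in front. Fixed to the bench, place and heading vary. The point is the middle of the plate's top face, 65 mm above the bench; its x axis points away from the panel, z up. The housing reaches 111 mm from the point towards the panel, about 60 mm to the other three sides.
- balance_pan (a point): top-pan balance: white housing 190 mm by 134 mm with a flat square steel pan, 112 mm by 112 mm, and a sloping panel with a display and two keys in front. Fixed to the bench, place and heading vary. The point is the middle of the pan's top face, 45 mm above the bench; its x axis points away from the panel, z up. The pan does not give way. The housing reaches 117 mm from the point towards the panel, 67 mm to either side.
- coldplate_top (a point): cold plate: flat bare aluminium plate, 176 mm long (its x axis) and 102 mm wide (its y axis), on a low white insulated base, two brass hose stubs at one end, no panel. Fixed to the bench, place and heading vary. The point is the middle of the plate's top face, 44 mm above the bench; z points up. Its two ends count alike: the tub may lie either way round along it.
- wash_bottle: bystander: white plastic wash bottle with a bent spout, 66 mm across, 185 mm high, loose on the bench beyond the work. Origin at the centre of its underside.
- tube_rack: bystander: white tube rack with a few clear tubes with blue caps, 96 mm by 200 mm (its long side along y), 98 mm high to the caps, loose on the bench beyond the work. Origin at the centre of its underside.
Not all that is in view belongs to the job. What is shaped like the part that bears jar_mid but pink or yellow is not meant. Leave any purple look-alike of the part that bears tub_mid alone.

How it is judged:
By the outcome, as a careful person would: the job done as asked, in the order asked, and still so for the second after the job is handed in, with the robot touching nothing.
It also fails if it takes over 106 s, if anything falls off the work surface, if the arm or the gripper's body presses on something with over 40 N, if the wrist force passes 120 N, or if a joint passes its speed limit or range.

## Working session

There is one attempt and no reset: what is moved stays moved. The work goes in short steps, Python scripts to look and compute and a shell command to move; the robot and the scene stay as the last step left them, time stands still between calls to the robot, and variables do not carry over. Pictures are saved under pics/ and viewed, and the job is handed in when it is done.

```bash
ls; mkdir -p pics; cat > h.py <<'E'
import numpy as np, cv2
from plant import arm, capture, workorder
def snap(n,f):
    c=capture(n); np.savez(''+f+'.npz',**c); cv2.imwrite('pics/'+f+'.png',cv2.cvtColor(c['color'],cv2.COLOR_RGB2BGR)); return c
def cloud(c):
    d=c['depth'].astype(float);K=c['camera_matrix'];h,w=d.shape
    u,v=np.meshgrid(np.arange(w),np.arange(h))
    x=(u-K[0,2])/K[0,0]*d;y=(v-K[1,2])/K[1,1]*d
    P=np.stack([x,-y,-d,np.ones_like(d)],-1)@np.array(c['extrinsics']).T
    P=P[...,:3];P[d==0]=np.nan;return P
E
python3 - <<'E'
from h import *
for n in ["scene","top","wrist"]:
    c=snap(n,n+'0'); print(n,c['extrinsics'].round(2).tolist(),c['camera_matrix'].tolist())
s=arm.read_state();print(s)
E
```

```text
pics
scene [[0.67, -0.4, 0.62, 1254.06], [0.74, 0.38, -0.55, -608.87], [-0.01, 0.83, 0.55, 725.07], [0.0, 0.0, 0.0, 1.0]] [[481.17082074289164, 0.0, 274.2093867000315], [0.0, 481.17082074289164, 209.3170701735259], [0.0, 0.0, 1.0]]
top [[-0.02, 0.99, -0.11, 448.83], [-1.0, -0.02, -0.02, -4.62], [-0.03, 0.11, 0.99, 1127.19], [0.0, 0.0, 0.0, 1.0]] [[389.47964654100383, 0.0, 279.87866937627535], [0.0, 389.47964654100383, 205.93434186028895], [0.0, 0.0, 1.0]]
wrist [[0.33, -0.91, -0.26, 143.04], [0.94, 0.32, 0.09, 613.11], [-0.0, -0.28, 0.96, 372.34], [0.0, 0.0, 0.0, 1.0]] [[341.86426261328165, 0.0, 276.8210197632196], [0.0, 341.86426261328165, 207.87991074928095], [0.0, 0.0, 1.0]]
{'time_s': 0.15, 'joint_pos': array([-1.33258749,  0.43507847,  0.02496203,  1.57386213, -0.01162431,
        1.1340018 , -0.07515266]), 'joint_vel': array([ 0.0005901 , -0.00172459,  0.00180232, -0.00392386,  0.00055129,
       -0.00028828,  0.00149052]), 'joint_efforts': array([ 1.76165144e-03, -6.70882416e+01,  1.02615304e+00, -3.16448486e+01,
        1.56772428e-02,  9.09671275e-03,  4.23447977e-05]), 'position': array([208.81606267, 588.71222568, 249.70647464]), 'eef_rot': array([ 1.69640201e-01,  9.85505880e-01, -5.99313869e-04, -6.07190835e-05]), 'force': array([ 0.08642019, -0.59490166, -0.58714629]), 'wrist_torque': array([-0.00392435, -0.00217181, -0.02899224]), 'width': 0.9981711868133324}
```

View pics/scene0.png

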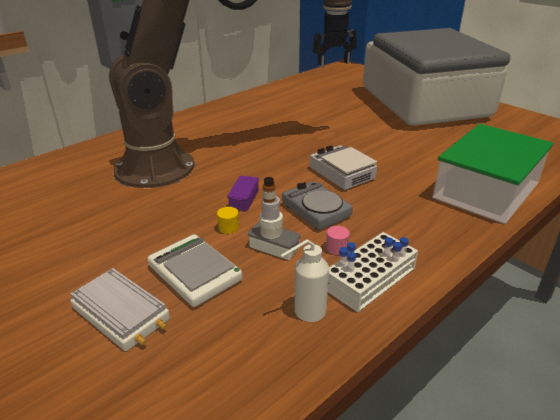

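View pics/top0.png

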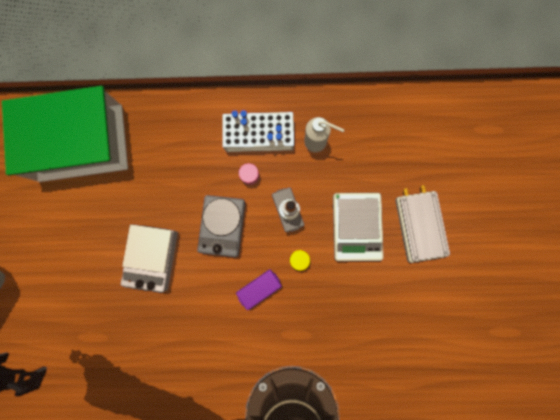

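View pics/wrist0.png

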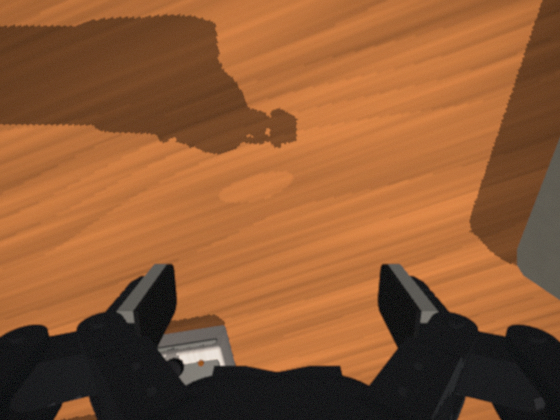

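The top view shows the pile at (288,208), the stirrer at (221,222), the hotplate at (148,258), the balance at (358,225) and the cold plate at (424,227). The look-alikes are pink (249,173), yellow (300,260) and purple (259,290). The pile is the only stack, and it has a white jar and a grey-lidded tub, so it fits. Next I'll measure and check an enlarged crop.

```bash
python3 - <<'E'
from h import *
from scipy.spatial import cKDTree
T=dict(np.load('top0.npz'));S=dict(np.load('scene0.npz'))
P=cloud(T);Q=cloud(S)
def rect(P,box,zl,zh,n):
    u0,v0,u1,v1=box;R=P[v0:v1,u0:u1].reshape(-1,3);m=(R[:,2]>zl)&(R[:,2]<zh);R=R[m]
    if len(R)<8: print(n,'few');return
    (cx,cy),(w,h),a=cv2.minAreaRect(R[:,:2].astype(np.float32))
    print(n,len(R),'c',round(cx,1),round(cy,1),'wh',round(w,1),round(h,1),'a',round(a,1),'medz',np.median(R[:,2]).round(1),'mean',R.mean(0).round(1))
rect(P,(190,190,255,270),40,60,'stir plate')
rect(P,(115,215,185,300),58,75,'hot')
rect(P,(325,185,390,270),38,60,'bal')
rect(P,(390,180,460,270),36,55,'cold')
rect(P,(265,180,320,245),38,56,'tub lid')
for lo,hi in [(60,92),(92,100),(110,136),(136,144),(150,200)]: rect(P,(265,180,320,245),lo,hi,f'pile {lo}')
# scene
for n,b in dict(pile=(240,170,310,260)).items():
    for lo,hi in [(40,52),(52,90),(60,90),(92,100),(100,135),(134,145),(145,178),(178,200)]: rect(Q,b,lo,hi,f'{n} {lo}')
print(np.nanmedian(P[300:340,350:450,2]),np.nanmedian(Q[330:400,180:260,2]))
I=cv2.cvtColor(T['color'],cv2.COLOR_RGB2BGR);J=cv2.cvtColor(S['color'],cv2.COLOR_RGB2BGR)
a=cv2.resize(I[170:260,190:330],(560,360),interpolation=2);b=cv2.resize(J[165:265,200:360],(560,350)[:2])
cv2.imwrite('pics/crop1.png',np.vstack([a[:290],b[:310]]))
E
```

```text
stir plate 2094 c 521.8 190.3 wh 112.3 161.1 a 82.4 medz 46.8 mean [521.8 189.3  46.6]
hot 2010 c 436.3 392.9 wh 117.5 166.9 a 80.9 medz 65.1 mean [451.6 389.   64.9]
bal 2109 c 512.6 -193.2 wh 180.5 123.3 a 0.2 medz 44.6 mean [ 518.7 -194.    44.3]
cold 2404 c 509.9 -375.4 wh 175.4 104.1 a 8.2 medz 43.8 mean [ 509.  -374.8   43.8]
tub lid 543 c 563.3 1.3 wh 121.7 57.9 a 18.9 medz 45.7 mean [562.4   3.   45.6]
pile 60 12 c 541.9 -2.8 wh 18.3 50.9 a 1.4 medz 84.2 mean [539.    1.3  78. ]
pile 92 104 c 557.1 -2.7 wh 50.7 48.7 a 88.9 medz 95.5 mean [549.9  -1.6  95.7]
pile 110 8 c 543.0 -4.2 wh 6.8 31.1 a 2.6 medz 122.2 mean [542.8  -2.6 122.4]
pile 136 91 c 559.1 -2.9 wh 38.4 38.7 a 89.1 medz 140.0 mean [ 5.569e+02 -2.000e-01  1.399e+02]
pile 150 110 c 557.4 -6.7 wh 24.8 26.1 a 89.3 medz 192.1 mean [555.9  -6.7 186.5]
pile 40 1197 c 477.1 69.3 wh 196.2 323.4 a 44.4 medz 44.9 mean [491.3  71.5  44.8]
pile 52 326 c 520.9 91.8 wh 51.8 264.6 a 23.6 medz 69.4 mean [565.2   3.6  69.7]
pile 60 234 c 533.4 85.4 wh 49.5 244.5 a 19.0 medz 75.2 mean [575.5 -16.2  75. ]
pile 92 118 c 567.7 -9.8 wh 51.1 39.9 a 47.9 medz 95.1 mean [571.1 -13.1  95.2]
pile 100 227 c 656.9 -42.4 wh 37.3 218.9 a 69.8 medz 117.8 mean [575.9 -16.2 117.5]
pile 134 122 c 662.2 -42.8 wh 40.9 236.0 a 69.7 medz 139.1 mean [585.5 -18.1 139.4]
pile 145 311 c 667.8 -58.0 wh 60.1 237.7 a 57.1 medz 161.2 mean [660.5 -60.7 162.7]
pile 178 159 c 658.1 -56.1 wh 27.1 243.0 a 64.7 medz 184.9 mean [624.3 -39.2 185.7]
-0.013416275803592725 -0.37633761076551764
```

View pics/crop1.png

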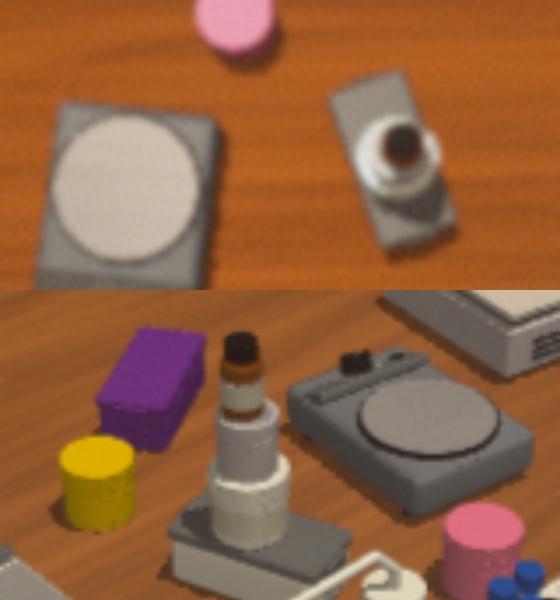

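The crop confirms it: black-capped amber bottle, tin, white jar, then the grey-lidded tub. The look-alikes stand apart from the pile. Next come the precise fits.

```bash
cat >> h.py <<'E'
def planepts(c,mask,z):
    """back-project mask pixels onto height z"""
    v,u=np.nonzero(mask);K=c['camera_matrix'];E=np.array(c['extrinsics'])
    r=np.stack([(u-K[0,2])/K[0,0],-(v-K[1,2])/K[1,1],-np.ones(len(u))],1)@E[:3,:3].T
    o=E[:3,3];return (o+r*((z-o[2])/r[:,2])[:,None])[:,:2]
def proj(c,p):
    E=np.array(c['extrinsics']);K=c['camera_matrix'];q=(np.asarray(p,float)-E[:3,3])@E[:3,:3]
    return K[0,0]*q[...,0]/-q[...,2]+K[0,2],K[1,1]*-q[...,1]/-q[...,2]+K[1,2]
def circ(p):
    (x,y),r=cv2.minEnclosingCircle(p.astype(np.float32));return x,y,r
E
python3 - <<'E'
from h import *
T=dict(np.load('top0.npz'));S=dict(np.load('scene0.npz'));P=cloud(T)
hsv=cv2.cvtColor(T['color'],cv2.COLOR_RGB2HSV)
def show(n,uv): 
    u,v=uv;print(n,hsv[v,u],P[v,u].round(1))
for n,uv in dict(plate=(221,215),stirH=(208,240),hot=(150,245),hotH=(150,280),bal=(358,218),balH=(337,225),cold=(424,227),tublid=(282,196),bench=(300,320)).items(): show(n,uv)
M=lambda b,m:(lambda z:(z.__setitem__((slice(b[1],b[3]),slice(b[0],b[2])),m[b[1]:b[3],b[0]:b[2]]),z)[1])(np.zeros(m.shape,bool))
cap=M((265,180,320,245),(P[...,2]>188));p=P[cap][:,:2];print('cap',circ(p),p.mean(0))
tin=M((265,180,320,245),(P[...,2]>137)&(P[...,2]<143));p=P[tin][:,:2];print('tin',circ(p),p.mean(0))
jar=M((265,180,320,245),(P[...,2]>93)&(P[...,2]<99));p=P[jar][:,:2];print('jar',circ(p))
E
```

```text
plate [ 17  38 199] [548.9 185.8  49.7]
stirH [ 14  48 106] [480.  221.8  50.6]
hot [ 26  37 232] [468.8 377.7  66.8]
hotH [12 48 91] [374.1 378.1  60.3]
bal [ 16  39 185] [ 533.4 -194.9   44.2]
balH [ 35  14 221] [ 515.6 -137.1   36.7]
cold [ 14  38 214] [ 505.2 -375.9   41.2]
tublid [ 16  45 153] [599.3  14.8  45.6]
bench [ 13 209 160] [252.5 -28.6   1.9]
cap (558.5477294921875, -6.744010925292969, 10.663212776184082) [558.33835429  -6.77563344]
tin (559.5814819335938, -3.890856981277466, 20.575944900512695) [ 5.56894628e+02 -4.07936023e-01]
jar (558.699462890625, -2.7707014083862305, 27.131086349487305)
```

```bash
python3 - <<'E'
from h import *
T=dict(np.load('top0.npz'))
I=cv2.cvtColor(T['color'],cv2.COLOR_RGB2BGR)
def c(b): return cv2.resize(I[b[1]:b[3],b[0]:b[2]],(400,400),interpolation=cv2.INTER_NEAREST) 
cv2.imwrite('pics/crop2.png',np.hstack([c((110,215,200,305)),c((315,180,405,270))]))
E
```

```text
(no output)
```

View pics/crop2.png

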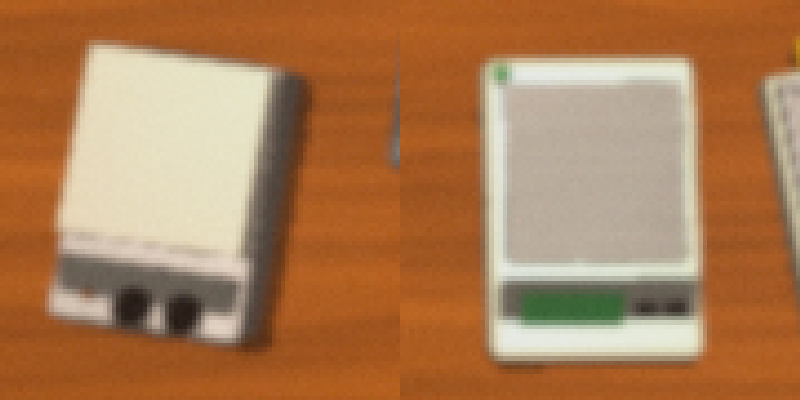

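```bash
python3 - <<'E'
from h import *
T=dict(np.load('top0.npz'));hsv=cv2.cvtColor(T['color'],cv2.COLOR_RGB2HSV).astype(int);H,S,V=hsv[...,0],hsv[...,1],hsv[...,2]
out=cv2.cvtColor(T['color'],cv2.COLOR_RGB2BGR)
def seg(b,m,z,n,rd=False):
    k=np.zeros(m.shape,np.uint8);k[b[1]:b[3],b[0]:b[2]]=m[b[1]:b[3],b[0]:b[2]]
    k=cv2.morphologyEx(k,cv2.MORPH_CLOSE,np.ones((3,3),np.uint8))
    k=cv2.morphologyEx(k,cv2.MORPH_OPEN,np.ones((7,7),np.uint8))
    nn,l,st,_=cv2.connectedComponentsWithStats(k);i=1+np.argmax(st[1:,4]);k=l==i
    out[k]=(0,0,255) if 0 else out[k]//2+np.array([0,0,127],np.uint8)
    p=planepts(T,k,z);area=len(p)
    (cx,cy),(w,h),a=cv2.minAreaRect(p.astype(np.float32))
    print(n,'mean',p.mean(0).round(1),'rect',round(cx,1),round(cy,1),round(w,1),round(h,1),round(a,1),'circ',np.round(circ(p),1))
seg((190,190,255,260),(V>150)&(S<80),48,'stir')
seg((115,215,185,275),(V>205)&(S>25)&(S<70),65,'hot')
seg((325,185,390,250),(S>26)&(S<80)&(V>150)&(V<215),45,'bal')
seg((390,180,460,270),(S<80)&(V>120),44,'cold')
seg((265,180,320,245),(S<80)&(V>80),46,'tub')
cv2.imwrite('pics/seg.png',cv2.resize(out[160:310,110:460],(800,343)))
print(arm.read_state()['position'])
E
```

```text
stir mean [545.3 186.2] rect 545.1 186.2 95.4 98.3 89.7 circ [546.3 187.3  51.4]
hot mean [454.8 388.4] rect 454.9 388.3 111.6 125.1 81.9 circ [455.9 386.7  80.2]
bal mean [ 531.4 -199.9] rect 532.1 -199.9 116.5 108.6 88.8 circ [ 532.1 -200.5   78.2]
cold mean [ 507.1 -369.8] rect 507.6 -369.8 181.8 113.2 8.1 circ [ 508.1 -370.   102.2]
tub mean [566.5   7.5] rect 560.4 1.5 116.2 52.3 17.1 circ [561.   -0.   58.6]
[208.81606267 588.71222568 249.70647464]
```

View pics/seg.png

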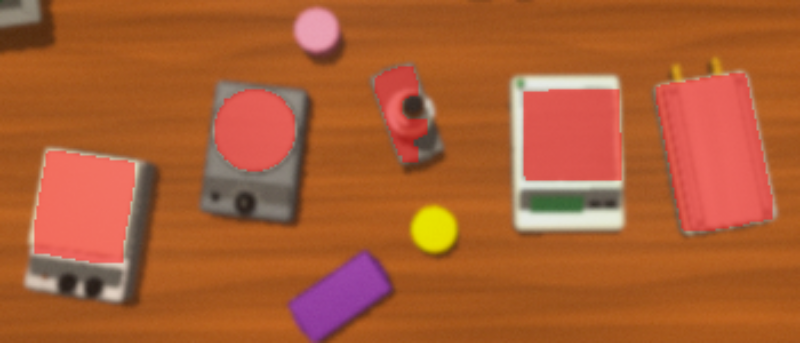

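```bash
python3 - <<'E'
from h import *
T=dict(np.load('top0.npz'));S=dict(np.load('scene0.npz'));
PT=cloud(T);PS=cloud(S)
# flat plate-level footprint from depth in both cams
for n,c,zc,r in [('stir',(546,187),48,75),('hot',(459,388),65,85),('bal',(531,-198),45,90),('cold',(508,-372),44,110)]:
    for nm,P in (('top',PT),('scn',PS)):
        Q=P.reshape(-1,3);m=(np.hypot(Q[:,0]-c[0],Q[:,1]-c[1])<r)&(abs(Q[:,2]-zc)<5);q=Q[m]
        (cx,cy),(w,h),a=cv2.minAreaRect(q[:,:2].astype(np.float32))
        lo,hi=np.percentile(q[:,:2],[1,99],axis=0)
        print(n,nm,len(q),round(cx,1),round(cy,1),round(w,1),round(h,1),round(a,1),lo.round(),hi.round(),q[:,2].mean().round(1))
# overlay model outlines
def over(c,f):
    I=cv2.cvtColor(c['color'],cv2.COLOR_RGB2BGR);I=cv2.resize(I,None,fx=3,fy=3,interpolation=cv2.INTER_CUBIC)
    def poly(cx,cy,a,l,w,z):
        a=np.deg2rad(a);R=np.array([[np.cos(a),-np.sin(a)],[np.sin(a),np.cos(a)]])
        q=np.array([[l,w],[l,-w],[-l,-w],[-l,w]])/2@R.T+[cx,cy]
        u,v=proj(c,np.c_[q,np.full(4,z)]);cv2.polylines(I,[np.int32(np.stack([u*3+1,v*3+1],1))],True,(255,0,255),1)
    t=np.linspace(0,6.283,60)
    u,v=proj(c,np.c_[546.2+51*np.cos(t),187.2+51*np.sin(t),0*t+48]);cv2.polylines(I,[np.int32(np.stack([u*3+1,v*3+1],1))],True,(255,0,255),1)
    poly(459.3,387.6,-8,116,116,65);poly(531.7,-199,-.5,112,112,45);poly(508,-372,8.1,176,102,44);poly(562,1,18,116,58,46)
    return I
I=over(T,0);cv2.imwrite('pics/o1.png',I[520:920,330:1000]);cv2.imwrite('pics/o2.png',I[520:820,950:1380])
I=over(S,0);cv2.imwrite('pics/o3.png',I[480:1040,200:960])
E
```

```text
stir top 1308 535.0 187.6 108.3 127.3 81.8 [474. 136.] [597. 240.] 47.8
stir scn 814 537.6 186.0 107.3 131.2 88.5 [478. 134.] [598. 234.] 47.0
hot top 1792 447.6 391.0 117.5 143.9 80.9 [385. 328.] [521. 449.] 65.2
hot scn 783 450.7 390.0 118.9 148.6 81.9 [401. 326.] [527. 447.] 63.7
bal top 1881 521.0 -192.5 158.0 119.5 2.0 [ 448. -249.] [ 590. -140.] 44.8
bal scn 2019 523.0 -198.1 119.2 148.5 88.6 [ 454. -252.] [ 593. -141.] 44.2
cold top 2360 509.9 -375.4 175.4 104.1 8.2 [ 423. -431.] [ 597. -318.] 43.9
cold scn 3240 511.3 -376.7 181.5 104.2 8.5 [ 425. -433.] [ 602. -321.] 43.3
```

View pics/o1.png

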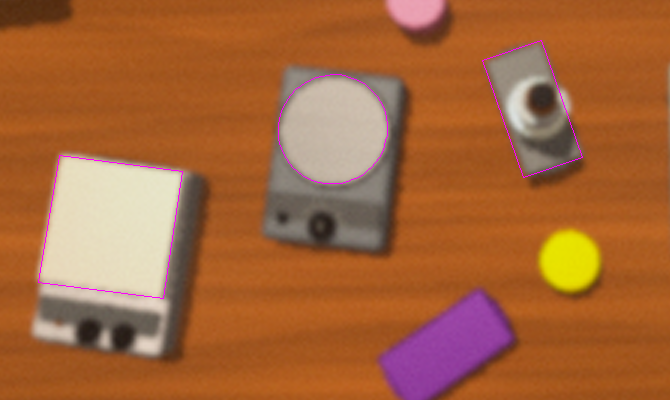

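View pics/o2.png

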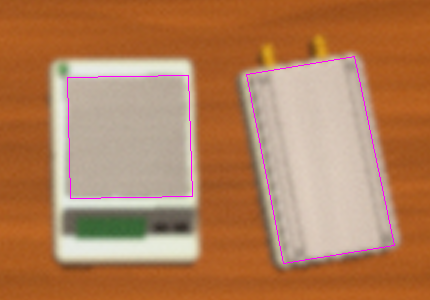

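View pics/o3.png

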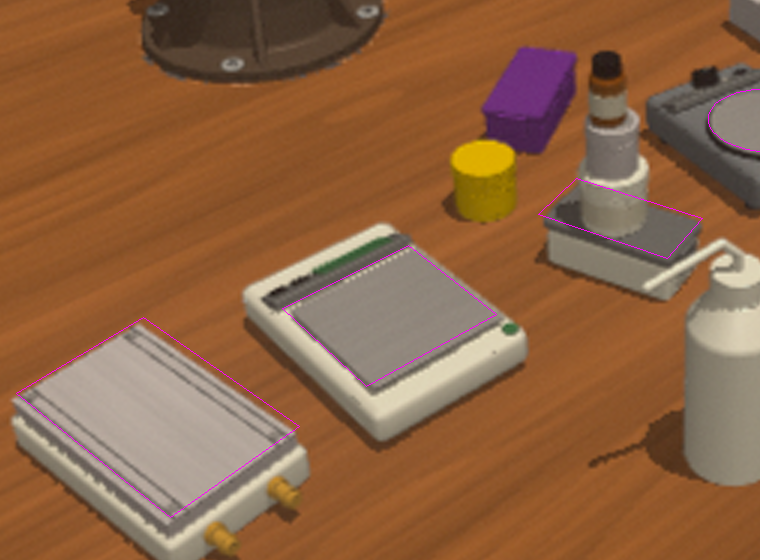

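The overlays agree to within 2–3 mm. Targets: stirrer (546,187), hotplate (459,388), balance (531.5,−198.5), cold plate (510,−375.5, 8.2°), bottle (558.4,−6.8). Now moving above the pile.

```bash
python3 -m handwheel '[{"tx":-0.012,"ty":-0.010},{"tx":-0.024,"ty":-0.020},{"tx":-0.035,"ty":-0.030},{"tx":-0.038,"ty":-0.032},{"tx":-0.038,"ty":-0.032},{"tx":-0.038,"ty":-0.032},{"tx":-0.038,"ty":-0.032},{"tx":-0.038,"ty":-0.032},{"tx":-0.038,"ty":-0.032},{"tx":-0.038,"ty":-0.032},{"tx":-0.038,"ty":-0.032},{"tx":-0.038,"ty":-0.032}]' -1 30; python3 -m handwheel '[{"tx":-0.038,"ty":-0.032},{"tx":-0.035,"ty":-0.030},{"tx":-0.024,"ty":-0.021},{"tx":-0.014,"ty":-0.011},{"tx":-0.005,"ty":-0.003},{},{}]'
```

```text
schema error: expected keys tx, ty, tz, roll
schema error: expected keys tx, ty, tz, roll
```

```bash
python3 -m handwheel '[{"tx":-0.012,"ty":-0.010,"tz":0,"roll":0},{"tx":-0.024,"ty":-0.020,"tz":0,"roll":0},{"tx":-0.035,"ty":-0.030,"tz":0,"roll":0},{"tx":-0.038,"ty":-0.032,"tz":0,"roll":0},{"tx":-0.038,"ty":-0.032,"tz":0,"roll":0},{"tx":-0.038,"ty":-0.032,"tz":0,"roll":0},{"tx":-0.038,"ty":-0.032,"tz":0,"roll":0},{"tx":-0.038,"ty":-0.032,"tz":0,"roll":0},{"tx":-0.038,"ty":-0.032,"tz":0,"roll":0},{"tx":-0.038,"ty":-0.032,"tz":0,"roll":0},{"tx":-0.038,"ty":-0.032,"tz":0,"roll":0},{"tx":-0.038,"ty":-0.032,"tz":0,"roll":0}]' -1 30
```

```text
time_s: 1.35
position: [482.0, 119.9, 250.5]
eef_rot: [0.17, 0.985, 0.0, 0.0]
force: [1.4, 1.0, 0.1]
width: 0.997
```

```bash
python3 -m handwheel '[{"tx":-0.036,"ty":-0.030,"tz":0,"roll":0},{"tx":-0.034,"ty":-0.028,"tz":0,"roll":0},{"tx":-0.024,"ty":-0.020,"tz":0,"roll":0},{"tx":-0.014,"ty":-0.011,"tz":0,"roll":0},{"tx":-0.006,"ty":-0.005,"tz":0,"roll":0},{"tx":0,"ty":0,"tz":0,"roll":0}]'
python3 - <<'E'
from h import *
c=snap('wrist','w1');s=arm.read_state();print(s['position'])
for n,p in dict(cap=(558.4,-6.8,194),tin=(559.5,-3.9,140),tcp=s['position']).items(): print(n,proj(c,p))
P=cloud(c);Q=P.reshape(-1,3)
for lo,hi in [(188,200),(136,143),(93,99)]:
    q=Q[(Q[:,2]>lo)&(Q[:,2]<hi)&(np.hypot(Q[:,0]-558,Q[:,1])<60)]; print(lo,len(q), circ(q[:,:2]) if len(q) else 0,q.mean(0))
E
```

```text
time_s: 1.95
position: [557.5, -5.0, 250.2]
eef_rot: [0.171, 0.985, -0.0, -0.0]
force: [0.4, 0.8, -0.5]
width: 1.001
[557.20558307  -3.69170679 250.16613022]
cap (np.float64(273.0156479259134), np.float64(241.79792166459669))
tin (np.float64(278.26002367645873), np.float64(213.60423304431944))
tcp (np.float64(277.64364695912946), np.float64(288.9855793855717))
188 1134 (557.5428466796875, -6.466413497924805, 11.046150207519531) [556.71983869  -6.3635364  192.89323704]
136 983 (558.2344970703125, -3.987809419631958, 20.706262588500977) [551.72664504   2.19499165 139.05027552]
93 904 (557.9019165039062, -3.332038402557373, 27.4262638092041) [545.61043124   2.13721618  95.03821748]
```

View pics/w1.png

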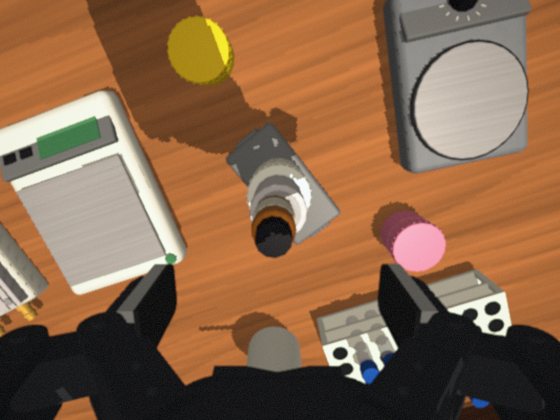

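The wrist view shows the cap at (273,233) between the open jaws. Both cameras agree to about 1 mm. Descending on the bottle.

```bash
python3 -m handwheel '[{"tx":-0.001,"ty":-0.002,"tz":0.012,"roll":0},{"tx":0,"ty":0,"tz":0.022,"roll":0},{"tx":0,"ty":0,"tz":0.025,"roll":0},{"tx":0,"ty":0,"tz":0.016,"roll":0},{"tx":0,"ty":0,"tz":0.008,"roll":0},{"tx":0,"ty":0,"tz":0,"roll":0}]'
python3 -m handwheel '[{"tx":0,"ty":0,"tz":0,"roll":0},{"tx":0,"ty":0,"tz":0,"roll":0},{"tx":0,"ty":0,"tz":0,"roll":0},{"tx":0,"ty":0,"tz":0,"roll":0},{"tx":0,"ty":0,"tz":0,"roll":0},{"tx":0,"ty":0,"tz":0,"roll":0}]' 0.3 25
```

```text
time_s: 2.6
position: [557.0, -5.1, 166.0]
eef_rot: [0.169, 0.986, -0.0, -0.001]
force: [-0.6, -0.1, 0.2]
width: 1.001
time_s: 3.2
position: [558.2, -5.9, 167.5]
eef_rot: [0.17, 0.986, 0.0, 0.0]
force: [0.1, -0.9, 0.3]
width: 0.348
```

```bash
python3 -m handwheel '[{"tx":0,"ty":0,"tz":0,"roll":0},{"tx":0,"ty":0,"tz":0,"roll":0},{"tx":0,"ty":0,"tz":0,"roll":0},{"tx":0,"ty":0,"tz":0,"roll":0}]' 1 25
python3 -m handwheel '[{"tx":0,"ty":0,"tz":-0.005,"roll":0},{"tx":0,"ty":0,"tz":-0.010,"roll":0},{"tx":0,"ty":0,"tz":-0.015,"roll":0},{"tx":0,"ty":0,"tz":0,"roll":0}]'
python3 - <<'E'
from h import *
snap('wrist','w2');c=snap('scene','s2');cv2.imwrite('pics/s2c.png',cv2.resize(cv2.cvtColor(c['color'],cv2.COLOR_RGB2BGR)[80:280,180:380],(600,600)))
E
```

```text
time_s: 3.6
position: [558.2, -6.0, 167.5]
eef_rot: [0.17, 0.986, 0.0, 0.0]
force: [-1.0, -0.1, 5.7]
width: 0.32
time_s: 4.0
position: [559.4, -5.9, 199.4]
eef_rot: [0.17, 0.986, 0.001, 0.002]
force: [0.6, -0.7, -0.3]
width: 0.318
```

View pics/s2c.png

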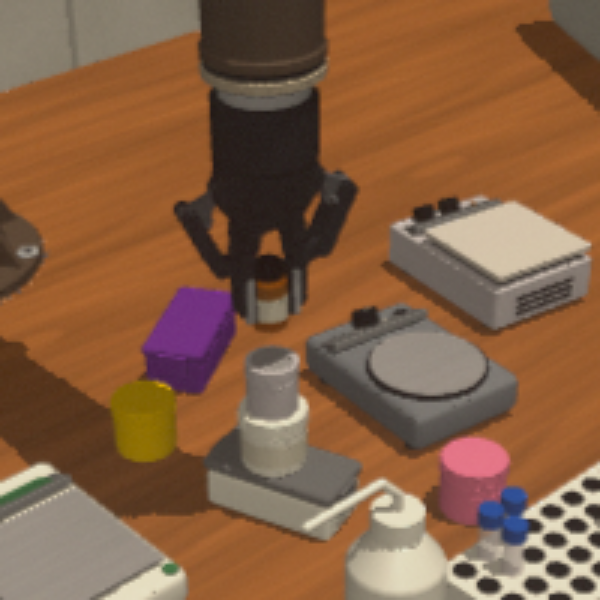

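The bottle is held upright, clear of the tin at (272,370) in the crop. I'll check the stirrer, balance and tub positions from the wrist view too.

```bash
python3 - <<'E'
from h import *
c=dict(np.load('w1.npz'));P=cloud(c)
hsv=cv2.cvtColor(c['color'],cv2.COLOR_RGB2HSV).astype(int);print(hsv[100,470],hsv[20,400])
k=np.zeros((420,560),np.uint8);k[30:165,405:535]=((hsv[...,2]>140)&(hsv[...,1]<90))[30:165,405:535]
k=cv2.morphologyEx(k,cv2.MORPH_OPEN,np.ones((5,5),np.uint8))
p=planepts(c,k>0,48);print('stir',circ(p),p.mean(0),np.nanmedian(P[k>0],axis=0))
k=np.zeros((420,560),np.uint8);k[150:300,10:170]=((hsv[...,2]>100)&(hsv[...,1]>24)&(hsv[...,1]<90)&(hsv[...,2]<215))[150:300,10:170]
k=cv2.morphologyEx(k,cv2.MORPH_OPEN,np.ones((9,9),np.uint8))
p=planepts(c,k>0,45);print('bal',cv2.minAreaRect(p.astype(np.float32)),p.mean(0),np.nanmedian(P[k>0],axis=0),k.sum())
I=cv2.cvtColor(c['color'],cv2.COLOR_RGB2BGR)
t=np.linspace(0,6.283,60);u,v=proj(c,np.c_[546.2+51*np.cos(t),187.2+51*np.sin(t),0*t+48]);cv2.polylines(I,[np.int32(np.stack([u,v],1))],True,(255,0,255),1)
q=np.array([[1,1],[1,-1],[-1,-1],[-1,1]])*56+[531.5,-198.5];u,v=proj(c,np.c_[q,q[:,:1]*0+45]);cv2.polylines(I,[np.int32(np.stack([u,v],1))],True,(255,0,255),1)
a=np.deg2rad(18);R=np.array([[np.cos(a),-np.sin(a)],[np.sin(a),np.cos(a)]]);q=np.array([[58,29],[58,-29],[-58,-29],[-58,29]])@R.T+[563,1];u,v=proj(c,np.c_[q,q[:,:1]*0+46]);cv2.polylines(I,[np.int32(np.stack([u,v],1))],True,(255,0,255),1)
cv2.imwrite('pics/w1o.png',I)
E
```

```text
[ 16  29 195] [18 18 69]
stir (539.35986328125, 183.91482543945312, 73.54414367675781) [541.57304994 183.04175673] [542.15752969 183.06754083  46.73118444]
bal ((533.079833984375, -216.47869873046875), (162.2196044921875, 112.697265625), 89.3340835571289) [ 533.52489759 -198.63169854] [ 534.80162392 -196.17444647   44.16030783] 12008
```

View pics/w1o.png

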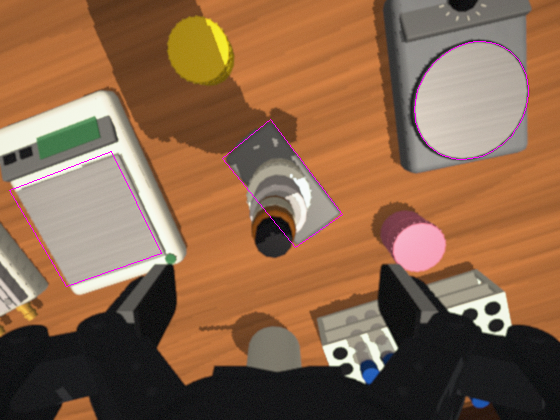

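```bash
python3 -m handwheel '[{"tx":0.004,"ty":0.010,"tz":0,"roll":0},{"tx":0.009,"ty":0.021,"tz":0,"roll":0},{"tx":0.013,"ty":0.030,"tz":0,"roll":0},{"tx":0.015,"ty":0.035,"tz":0,"roll":0},{"tx":0.015,"ty":0.035,"tz":0.005,"roll":0},{"tx":0.010,"ty":0.024,"tz":0.010,"roll":0},{"tx":0.007,"ty":0.015,"tz":0.012,"roll":0},{"tx":0.003,"ty":0.007,"tz":0.012,"roll":0},{"tx":0.001,"ty":0.001,"tz":0.012,"roll":0},{"tx":0,"ty":0,"tz":0.012,"roll":0},{"tx":0,"ty":0,"tz":0.010,"roll":0},{"tx":0,"ty":0,"tz":0,"roll":0}]'
python3 -c "
from h import *
print(arm.read_state()['position'])"
```

```text
time_s: 5.3
position: [544.4, 185.9, 122.7]
eef_rot: [0.171, 0.985, -0.001, -0.001]
force: [-0.0, -0.1, -0.6]
width: 0.317
[544.42425347 185.89937252 122.72254461]
```

```bash
for i in 1 2 3; do python3 -m handwheel '[{"tx":0,"ty":0,"tz":0,"roll":0}]' | sed -n 2p; done
```

```text
position: [545.3, 186.7, 124.3]
position: [545.6, 187.3, 124.9]
position: [545.5, 187.6, 124.9]
```

```bash
python3 -m handwheel '[{"tx":-0.001,"ty":0,"tz":0.010,"roll":0},{"tx":0,"ty":0,"tz":0.015,"roll":0},{"tx":0,"ty":0,"tz":0.012,"roll":0},{"tx":0,"ty":0,"tz":0.006,"roll":0},{"tx":0,"ty":0,"tz":0.002,"roll":0},{"tx":0,"ty":0,"tz":0.0015,"roll":0},{"tx":0,"ty":0,"tz":0.001,"roll":0},{"tx":0,"ty":0,"tz":0,"roll":0}]'
python3 -m handwheel '[{"tx":0,"ty":0,"tz":0,"roll":0}]';python3 -m handwheel '[{"tx":0,"ty":0,"tz":0.001,"roll":0},{"tx":0,"ty":0,"tz":0,"roll":0}]'
```

```text
time_s: 6.4
position: [546.2, 187.4, 77.1]
eef_rot: [0.17, 0.986, 0.0, 0.0]
force: [0.3, 0.3, -1.1]
width: 0.32
time_s: 6.5
position: [546.2, 187.4, 77.2]
eef_rot: [0.17, 0.986, 0.0, 0.0]
force: [-0.2, 0.1, -0.1]
width: 0.323
time_s: 6.7
position: [546.0, 187.3, 75.9]
eef_rot: [0.17, 0.986, 0.0, 0.0]
force: [0.2, 0.1, -0.2]
width: 0.321
```

```bash
for i in 1 2 3; do python3 -m handwheel '[{"tx":0,"ty":0,"tz":0.0005,"roll":0},{"tx":0,"ty":0,"tz":0,"roll":0}]' | sed -n '2p;4p'; done
```

```text
position: [546.1, 187.3, 75.5]
force: [-1.5, 0.4, 3.2]
position: [546.1, 187.3, 75.5]
force: [-3.0, -0.6, 9.5]
position: [546.1, 187.3, 75.5]
force: [-4.7, -1.1, 15.2]
```

Contact at TCP z = 75.5, exactly as predicted. I'll relieve the pressing force, open and lift.

```bash
python3 -m handwheel '[{"tx":0,"ty":0,"tz":-0.0012,"roll":0},{"tx":0,"ty":0,"tz":0,"roll":0}]'
python3 -m handwheel '[{"tx":0,"ty":0,"tz":0,"roll":0},{"tx":0,"ty":0,"tz":0,"roll":0},{"tx":0,"ty":0,"tz":0,"roll":0},{"tx":0,"ty":0,"tz":0,"roll":0}]' -1
python3 -m handwheel '[{"tx":0,"ty":0,"tz":-0.010,"roll":0},{"tx":0,"ty":0,"tz":-0.020,"roll":0},{"tx":0,"ty":0,"tz":-0.030,"roll":0},{"tx":0,"ty":0,"tz":-0.030,"roll":0},{"tx":0,"ty":0,"tz":-0.020,"roll":0},{"tx":0,"ty":0,"tz":-0.010,"roll":0},{"tx":0,"ty":0,"tz":0,"roll":0},{"tx":0,"ty":0,"tz":0,"roll":0}]'
python3 - <<'E'
from h import *
c=snap('wrist','w3');P=cloud(c).reshape(-1,3);s=arm.read_state();print(s['position'])
for cx,cy,lo,hi in [(546,187,96,106),(558,-4,136,143)]:
    q=P[(P[:,2]>lo)&(P[:,2]<hi)&(np.hypot(P[:,0]-cx,P[:,1]-cy)<40)];print(len(q),len(q) and (circ(q[:,:2]),q.mean(0)))
E
```

```text
time_s: 7.5
position: [546.1, 187.3, 75.6]
eef_rot: [0.17, 0.986, 0.0, 0.0]
force: [0.8, 0.4, 0.5]
width: 0.322
time_s: 7.9
position: [546.0, 187.3, 75.4]
eef_rot: [0.17, 0.986, -0.0, -0.0]
force: [-0.4, 0.2, 0.9]
width: 0.976
time_s: 8.7
position: [545.5, 187.2, 194.9]
eef_rot: [0.17, 0.986, -0.0, -0.0]
force: [-0.6, -0.1, -0.8]
width: 0.997
[545.30690236 187.07669714 194.45167595]
812 ((545.7465209960938, 187.90248107910156, 10.880861282348633), array([545.1416115 , 188.1548345 , 100.88956889]))
72 ((545.6842041015625, 10.818436622619629, 3.5163707733154297), array([545.80671436,  10.94972954, 137.93532487]))
```

View pics/w3.png

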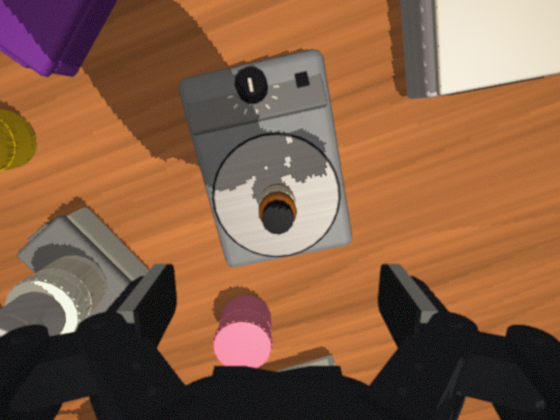

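The bottle stands upright at (277,212), mid-plate; measured (545.7,187.9). Now the tin.

```bash
python3 -m handwheel '[{"tx":-0.006,"ty":-0.014,"tz":0,"roll":0},{"tx":-0.012,"ty":-0.028,"tz":0,"roll":0},{"tx":-0.015,"ty":-0.035,"tz":0,"roll":0},{"tx":-0.015,"ty":-0.035,"tz":0,"roll":0},{"tx":-0.013,"ty":-0.030,"tz":0,"roll":0},{"tx":-0.009,"ty":-0.020,"tz":0,"roll":0},{"tx":-0.005,"ty":-0.011,"tz":0,"roll":0},{"tx":-0.001,"ty":-0.003,"tz":0,"roll":0},{"tx":0,"ty":0,"tz":0,"roll":0},{"tx":0,"ty":0,"tz":0,"roll":0},{"tx":0,"ty":0,"tz":0,"roll":0}]'
python3 - <<'E'
from h import *
c=snap('wrist','w4');P=cloud(c).reshape(-1,3);s=arm.read_state();print(s['position'])
for cx,cy,lo,hi in [(558,-4,136,144),(558,-4,92,99)]:
    q=P[(P[:,2]>lo)&(P[:,2]<hi)&(np.hypot(P[:,0]-cx,P[:,1]-cy)<40)];print(len(q),len(q) and (circ(q[:,:2]),q.mean(0)))
E
```

```text
time_s: 9.85
position: [558.7, -2.6, 195.4]
eef_rot: [0.169, 0.986, 0.0, -0.0]
force: [0.6, -0.6, 0.4]
width: 0.999
[558.756355    -2.75289887 195.41741617]
3983 ((558.41943359375, -3.8555779457092285, 20.866943359375), array([557.40347584,  -3.5622411 , 139.2854703 ]))
1412 ((557.8583984375, -3.0474653244018555, 27.383548736572266), array([545.52208157,   2.56127643,  94.99328186]))
```

View pics/w4.png

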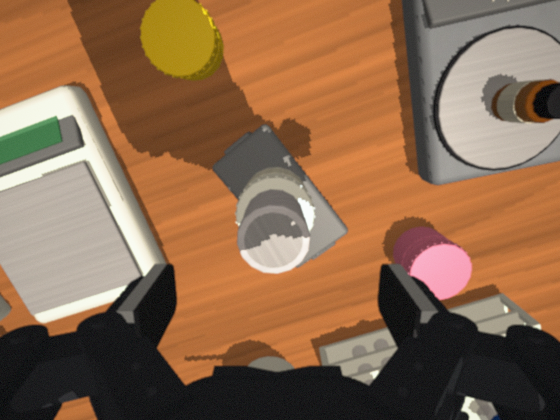

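The tin's top is at (275,235), centred between the jaws and at (558.4,−3.9). Descending 74 mm to z ≈ 121.

```bash
python3 -m handwheel '[{"tx":0,"ty":-0.001,"tz":0.010,"roll":0},{"tx":0,"ty":0,"tz":0.022,"roll":0},{"tx":0,"ty":0,"tz":0.022,"roll":0},{"tx":0,"ty":0,"tz":0.013,"roll":0},{"tx":0,"ty":0,"tz":0.007,"roll":0},{"tx":0,"ty":0,"tz":0,"roll":0},{"tx":0,"ty":0,"tz":0,"roll":0}]'
python3 -m handwheel '[{"tx":0,"ty":0,"tz":0,"roll":0},{"tx":0,"ty":0,"tz":0,"roll":0},{"tx":0,"ty":0,"tz":0,"roll":0},{"tx":0,"ty":0,"tz":0,"roll":0}]' -0.05 30
python3 -m handwheel '[{"tx":0,"ty":0,"tz":0,"roll":0},{"tx":0,"ty":0,"tz":0,"roll":0},{"tx":0,"ty":0,"tz":0,"roll":0},{"tx":0,"ty":0,"tz":0,"roll":0}]' 1 30
```

```text
time_s: 10.6
position: [558.8, -5.0, 122.0]
eef_rot: [0.17, 0.986, 0.0, 0.0]
force: [0.6, -0.6, 0.1]
width: 1.002
time_s: 11.0
position: [558.6, -4.9, 121.8]
eef_rot: [0.17, 0.986, 0.0, 0.0]
force: [0.1, 0.2, -0.6]
width: 0.527
time_s: 11.4
position: [558.7, -4.9, 121.8]
eef_rot: [0.17, 0.986, 0.0, 0.0]
force: [-1.3, 0.2, 5.9]
width: 0.483
```

```bash
python3 -m handwheel '[{"tx":0,"ty":0,"tz":-0.005,"roll":0},{"tx":0,"ty":0,"tz":-0.011,"roll":0},{"tx":0,"ty":0,"tz":-0.016,"roll":0},{"tx":0,"ty":0,"tz":-0.014,"roll":0},{"tx":0.004,"ty":0.006,"tz":-0.006,"roll":0},{"tx":0.010,"ty":0.015,"tz":0,"roll":0},{"tx":0.017,"ty":0.025,"tz":0,"roll":0},{"tx":0.022,"ty":0.033,"tz":0,"roll":0},{"tx":0.024,"ty":0.036,"tz":0,"roll":0},{"tx":0.024,"ty":0.036,"tz":0,"roll":0},{"tx":0.024,"ty":0.036,"tz":0,"roll":0},{"tx":0.024,"ty":0.036,"tz":0,"roll":0}]'
python3 -m handwheel '[{"tx":0.024,"ty":0.036,"tz":0,"roll":0},{"tx":0.020,"ty":0.030,"tz":0,"roll":0},{"tx":0.015,"ty":0.022,"tz":0,"roll":0},{"tx":0.010,"ty":0.015,"tz":0,"roll":0},{"tx":0.005,"ty":0.008,"tz":0,"roll":0},{"tx":0.002,"ty":0.003,"tz":0,"roll":0},{"tx":0,"ty":0,"tz":0,"roll":0},{"tx":0,"ty":0,"tz":0,"roll":0},{"tx":0,"ty":0,"tz":0,"roll":0}]'
python3 - <<'E'
from h import *
c=snap('wrist','w5');s=arm.read_state();print(s['position'])
I=cv2.cvtColor(c['color'],cv2.COLOR_RGB2BGR)
a=np.deg2rad(-8);R=np.array([[np.cos(a),-np.sin(a)],[np.sin(a),np.cos(a)]]);q=np.array([[1,1],[1,-1],[-1,-1],[-1,1]])*58@R.T+[459.3,387.6];u,v=proj(c,np.c_[q,q[:,:1]*0+65]);cv2.polylines(I,[np.int32(np.stack([u,v],1))],True,(255,0,255),1)
cv2.imwrite('pics/w5.png',I)
E
```

```text
time_s: 12.6
position: [491.4, 257.1, 173.7]
eef_rot: [0.169, 0.986, 0.0, -0.0]
force: [0.7, 0.6, -1.6]
width: 0.484
time_s: 13.5
position: [459.7, 386.5, 173.6]
eef_rot: [0.171, 0.985, -0.0, 0.0]
force: [-0.7, 0.1, -0.6]
width: 0.482
[459.62547413 386.78006779 173.64715392]
```

View pics/w5.png

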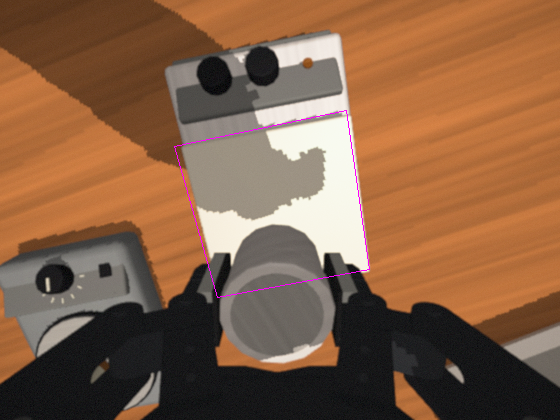

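The overlay matches the ceramic plate to about 2 px. The tin hangs upright. Lowering to contact at z ≈ 90.8.

```bash
python3 -m handwheel '[{"tx":0,"ty":0.001,"tz":0.010,"roll":0},{"tx":0,"ty":0,"tz":0.018,"roll":0},{"tx":0,"ty":0,"tz":0.020,"roll":0},{"tx":0,"ty":0,"tz":0.015,"roll":0},{"tx":0,"ty":0,"tz":0.010,"roll":0},{"tx":0,"ty":0,"tz":0.005,"roll":0},{"tx":0,"ty":0,"tz":0.002,"roll":0},{"tx":0,"ty":0,"tz":0,"roll":0},{"tx":0,"ty":0,"tz":0,"roll":0},{"tx":0,"ty":0,"tz":0.001,"roll":0},{"tx":0,"ty":0,"tz":0.0005,"roll":0},{"tx":0,"ty":0,"tz":0,"roll":0}]'
for i in 1 2 3 ; do python3 -m handwheel '[{"tx":0,"ty":0,"tz":0.0005,"roll":0},{"tx":0,"ty":0,"tz":0,"roll":0}]' | sed -n '2p;4p'; done
```

```text
time_s: 14.75
position: [459.4, 388.9, 92.2]
eef_rot: [0.17, 0.986, 0.0, 0.0]
force: [1.2, -0.5, -0.6]
width: 0.482
position: [459.3, 388.8, 91.5]
force: [-0.6, -0.1, -1.7]
position: [459.4, 388.8, 90.9]
force: [0.0, -0.4, -1.3]
position: [459.4, 388.8, 90.9]
force: [-1.4, -1.0, 5.2]
```

Contact. Relieve, release and lift.

```bash
python3 -m handwheel '[{"tx":0,"ty":0,"tz":-0.0005,"roll":0},{"tx":0,"ty":0,"tz":0,"roll":0}]' | sed -n '2p;4p'
python3 -m handwheel '[{"tx":0,"ty":0,"tz":0,"roll":0},{"tx":0,"ty":0,"tz":0,"roll":0},{"tx":0,"ty":0,"tz":0,"roll":0},{"tx":0,"ty":0,"tz":0,"roll":0}]' -1
python3 -m handwheel '[{"tx":0,"ty":0,"tz":-0.010,"roll":0},{"tx":0,"ty":0,"tz":-0.020,"roll":0},{"tx":0,"ty":0,"tz":-0.025,"roll":0},{"tx":0,"ty":0,"tz":-0.020,"roll":0},{"tx":0,"ty":0,"tz":-0.007,"roll":0},{"tx":0,"ty":0,"tz":0,"roll":0},{"tx":0,"ty":0,"tz":0,"roll":0}]'
python3 - <<'E'
from h import *
c=snap('wrist','w6');P=cloud(c).reshape(-1,3);s=arm.read_state();print(s['position'])
for cx,cy,lo,hi in [(459,388,104,114)]:
    q=P[(P[:,2]>lo)&(P[:,2]<hi)&(np.hypot(P[:,0]-cx,P[:,1]-cy)<40)];print(len(q),len(q) and (circ(q[:,:2]),q.mean(0)))
I=cv2.cvtColor(c['color'],cv2.COLOR_RGB2BGR)
a=np.deg2rad(-8);R=np.array([[np.cos(a),-np.sin(a)],[np.sin(a),np.cos(a)]]);q=np.array([[1,1],[1,-1],[-1,-1],[-1,1]])*58@R.T+[459.3,387.6];u,v=proj(c,np.c_[q,q[:,:1]*0+65]);cv2.polylines(I,[np.int32(np.stack([u,v],1))],True,(255,0,255),1)
cv2.imwrite('pics/w6.png',I)
E
```

```text
position: [459.4, 388.8, 91.0]
force: [1.3, 0.1, -1.4]
time_s: 15.95
position: [459.4, 388.9, 91.0]
eef_rot: [0.17, 0.986, 0.0, 0.0]
force: [-0.2, -0.3, -0.3]
width: 1.001
time_s: 16.65
position: [459.0, 388.6, 172.4]
eef_rot: [0.17, 0.986, -0.0, -0.0]
force: [-0.9, 0.2, -0.4]
width: 0.998
[458.82590863 388.41588438 172.00962437]
3726 ((459.33551025390625, 389.5360412597656, 20.999486923217773), array([458.0939354, 389.8661644, 108.2703391]))
```

View pics/w6.png

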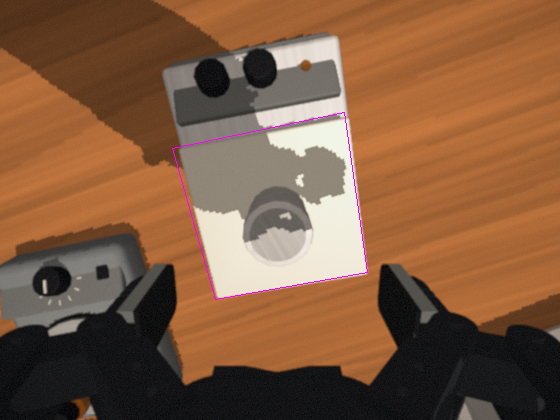

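The tin stands upright on the plate at (459.3,389.5), within 2 mm of the middle. Going back for the jar.

```bash
python3 -m handwheel '[{"tx":-0.008,"ty":-0.012,"tz":0,"roll":0},{"tx":-0.018,"ty":-0.027,"tz":0,"roll":0},{"tx":-0.024,"ty":-0.036,"tz":0,"roll":0},{"tx":-0.026,"ty":-0.039,"tz":0,"roll":0},{"tx":-0.026,"ty":-0.039,"tz":0,"roll":0},{"tx":-0.026,"ty":-0.039,"tz":0,"roll":0},{"tx":-0.026,"ty":-0.039,"tz":0,"roll":0},{"tx":-0.026,"ty":-0.039,"tz":0,"roll":0},{"tx":-0.020,"ty":-0.030,"tz":0,"roll":0},{"tx":-0.014,"ty":-0.021,"tz":0,"roll":0},{"tx":-0.008,"ty":-0.012,"tz":0,"roll":0},{"tx":-0.002,"ty":-0.003,"tz":0,"roll":0}]'
python3 -m handwheel '[{"tx":0,"ty":0,"tz":0,"roll":0},{"tx":0,"ty":0,"tz":0,"roll":0},{"tx":0,"ty":0,"tz":0,"roll":0}]'
python3 - <<'E'
from h import *
c=snap('wrist','w7');P=cloud(c).reshape(-1,3);s=arm.read_state();print(s['position'])
for cx,cy,lo,hi in [(558,-4,92,99)]:
    q=P[(P[:,2]>lo)&(P[:,2]<hi)&(np.hypot(P[:,0]-cx,P[:,1]-cy)<40)];print(len(q),len(q) and (circ(q[:,:2]),q.mean(0)))
E
```

```text
time_s: 17.9
position: [557.9, -5.1, 172.6]
eef_rot: [0.171, 0.985, -0.0, -0.0]
force: [0.1, -0.4, 0.0]
width: 1.0
time_s: 18.2
position: [557.9, -1.0, 172.9]
eef_rot: [0.168, 0.986, 0.0, -0.0]
force: [-0.2, 0.3, 0.4]
width: 1.0
[557.98202883  -1.28410333 172.92401883]
5536 ((558.1728515625, -2.994025468826294, 27.806358337402344), array([556.97190492,  -2.73341277,  95.04480012]))
```

View pics/w7.png

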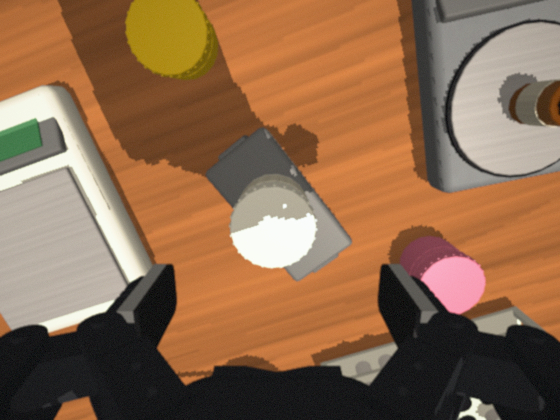

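The jar cap is at (273,225), measured (558.2,−3.0). Pink is at (450,285), well clear. Descending 100 mm.

```bash
python3 -m handwheel '[{"tx":0,"ty":-0.001,"tz":0.010,"roll":0},{"tx":0,"ty":0,"tz":0.022,"roll":0},{"tx":0,"ty":0,"tz":0.026,"roll":0},{"tx":0,"ty":0,"tz":0.022,"roll":0},{"tx":0,"ty":0,"tz":0.013,"roll":0},{"tx":0,"ty":0,"tz":0.006,"roll":0},{"tx":0,"ty":0,"tz":0,"roll":0},{"tx":0,"ty":0,"tz":0,"roll":0}]'
python3 -m handwheel '[{"tx":0,"ty":0,"tz":0,"roll":0},{"tx":0,"ty":0,"tz":0,"roll":0},{"tx":0,"ty":0,"tz":0,"roll":0},{"tx":0,"ty":0,"tz":0,"roll":0}]' -0.32 40
python3 -m handwheel '[{"tx":0,"ty":0,"tz":0,"roll":0},{"tx":0,"ty":0,"tz":0,"roll":0},{"tx":0,"ty":0,"tz":0,"roll":0},{"tx":0,"ty":0,"tz":0,"roll":0}]' 1 40
```

```text
time_s: 19.05
position: [558.4, -3.7, 74.7]
eef_rot: [0.17, 0.986, 0.0, 0.001]
force: [0.3, -0.3, 0.7]
width: 0.999
time_s: 19.45
position: [558.0, -3.7, 74.3]
eef_rot: [0.17, 0.986, 0.0, 0.0]
force: [-0.0, -0.1, -0.4]
width: 0.66
time_s: 19.85
position: [558.0, -3.7, 74.4]
eef_rot: [0.17, 0.986, 0.0, 0.0]
force: [-2.0, 0.3, 5.3]
width: 0.623
```

```bash
python3 -m handwheel '[{"tx":0,"ty":0,"tz":-0.005,"roll":0},{"tx":0,"ty":0,"tz":-0.012,"roll":0},{"tx":0,"ty":0,"tz":-0.016,"roll":0},{"tx":0,"ty":0,"tz":-0.012,"roll":0},{"tx":-0.003,"ty":-0.010,"tz":-0.005,"roll":0},{"tx":-0.005,"ty":-0.023,"tz":0,"roll":0},{"tx":-0.008,"ty":-0.035,"tz":0,"roll":0},{"tx":-0.008,"ty":-0.038,"tz":0,"roll":0},{"tx":-0.007,"ty":-0.035,"tz":0,"roll":0},{"tx":-0.005,"ty":-0.025,"tz":0,"roll":0},{"tx":-0.003,"ty":-0.016,"tz":0,"roll":0},{"tx":-0.002,"ty":-0.007,"tz":0,"roll":0}]'
python3 -m handwheel '[{"tx":-0.0005,"ty":-0.003,"tz":0,"roll":0},{"tx":0,"ty":0,"tz":0,"roll":0},{"tx":0,"ty":0,"tz":0,"roll":0},{"tx":0,"ty":0,"tz":0,"roll":0},{"tx":0,"ty":0,"tz":0,"roll":0}]'
cat > ov.py <<'E'
import sys
from h import *
def run(f,cx,cy,ang,l,w,z,cam='wrist'):
    c=snap(cam,f);s=arm.read_state();print(s['position'])
    I=cv2.cvtColor(c['color'],cv2.COLOR_RGB2BGR)
    a=np.deg2rad(ang);R=np.array([[np.cos(a),-np.sin(a)],[np.sin(a),np.cos(a)]]);q=np.array([[l,w],[l,-w],[-l,-w],[-l,w]])/2@R.T+[cx,cy];u,v=proj(c,np.c_[q,q[:,:1]*0+z]);cv2.polylines(I,[np.int32(np.stack([u,v],1))],True,(255,0,255),1)
    cv2.imwrite('pics/'+f+'.png',I);return c
E
python3 -c "
from ov import *
run('w8',533,-198.3,-.5,112,112,45)"
```

```text
time_s: 21.05
position: [532.5, -197.6, 124.0]
eef_rot: [0.171, 0.985, -0.0, -0.0]
force: [0.1, -1.1, -2.3]
width: 0.62
time_s: 21.55
position: [533.0, -197.6, 124.0]
eef_rot: [0.169, 0.986, 0.0, -0.0]
force: [-0.1, -0.3, -2.4]
width: 0.623
[ 532.93447883 -197.85648154  123.99842692]
```

View pics/w8.png

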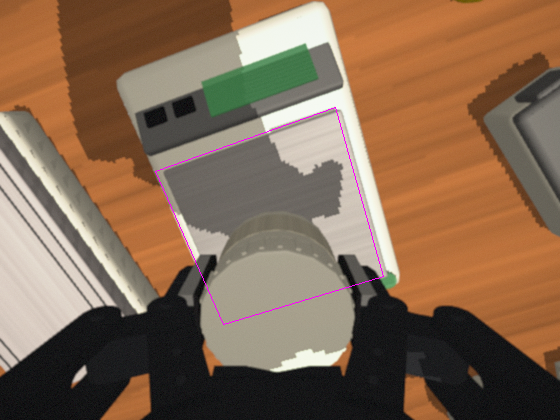

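The pan seems about 3 px to the right of the overlay, so I'll aim at y ≈ −196.5. Lowering.

```bash
python3 -m handwheel '[{"tx":0,"ty":0.0012,"tz":0.008,"roll":0},{"tx":0,"ty":0,"tz":0.014,"roll":0},{"tx":0,"ty":0,"tz":0.012,"roll":0},{"tx":0,"ty":0,"tz":0.008,"roll":0},{"tx":0,"ty":0,"tz":0.004,"roll":0},{"tx":0,"ty":0,"tz":0.001,"roll":0},{"tx":0,"ty":0,"tz":0.001,"roll":0},{"tx":0,"ty":0,"tz":0,"roll":0},{"tx":0,"ty":0,"tz":0,"roll":0},{"tx":0,"ty":0,"tz":0.001,"roll":0},{"tx":0,"ty":0,"tz":0.0005,"roll":0},{"tx":0,"ty":0,"tz":0,"roll":0}]'
for i in 1 2 3 ; do python3 -m handwheel '[{"tx":0,"ty":0,"tz":0.0005,"roll":0},{"tx":0,"ty":0,"tz":0,"roll":0}]' | sed -n '2p;4p'; done
```

```text
time_s: 22.8
position: [533.1, -197.4, 74.5]
eef_rot: [0.17, 0.986, 0.0, -0.0]
force: [0.5, 0.1, -1.9]
width: 0.626
position: [533.1, -197.4, 73.9]
force: [-0.7, -0.4, -2.1]
position: [533.2, -197.4, 73.5]
force: [0.8, 0.5, -2.4]
position: [533.2, -197.4, 73.5]
force: [-2.3, 0.3, 4.7]
```

```bash
python3 -m handwheel '[{"tx":0,"ty":0,"tz":-0.0003,"roll":0},{"tx":0,"ty":0,"tz":0,"roll":0}]' | sed -n '2p;4p'
python3 -m handwheel '[{"tx":0,"ty":0,"tz":0,"roll":0},{"tx":0,"ty":0,"tz":0,"roll":0},{"tx":0,"ty":0,"tz":0,"roll":0},{"tx":0,"ty":0,"tz":0,"roll":0}]' -1
python3 -m handwheel '[{"tx":0,"ty":0,"tz":-0.010,"roll":0},{"tx":0,"ty":0,"tz":-0.020,"roll":0},{"tx":0,"ty":0,"tz":-0.030,"roll":0},{"tx":0,"ty":0,"tz":-0.025,"roll":0},{"tx":0,"ty":0,"tz":-0.010,"roll":0},{"tx":0,"ty":0,"tz":-0.005,"roll":0},{"tx":0,"ty":0,"tz":0,"roll":0},{"tx":0,"ty":0,"tz":0,"roll":0}]'
python3 -c "
from ov import *
c=run('w9',533.3,-197,-.5,112,112,45)
P=cloud(c).reshape(-1,3)
q=P[(P[:,2]>89)&(P[:,2]<99)&(np.hypot(P[:,0]-533,P[:,1]+197)<45)];print(len(q),circ(q[:,:2]),q.mean(0))"
```

```text
position: [533.2, -197.4, 73.4]
force: [-2.3, 0.5, 3.9]
time_s: 24.0
position: [533.2, -197.4, 73.3]
eef_rot: [0.17, 0.986, -0.0, 0.0]
force: [0.1, 0.4, -0.8]
width: 1.005
time_s: 24.8
position: [532.6, -197.1, 172.3]
eef_rot: [0.17, 0.986, 0.0, -0.001]
force: [-0.1, 0.1, 0.5]
width: 1.004
[ 532.51223362 -197.12227155  172.17572033]
5597 (533.433349609375, -196.9277801513672, 27.85371208190918) [ 531.99591637 -196.34212507   93.98978221]
```

View pics/w9.png

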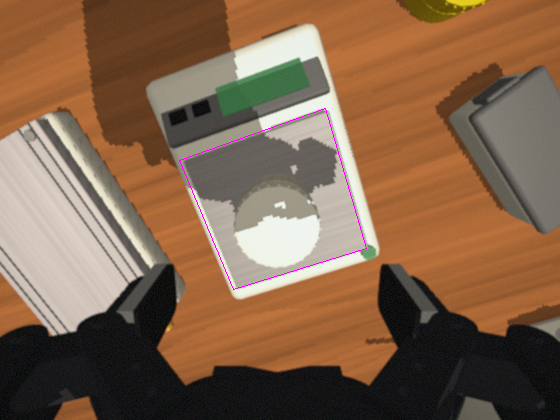

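The jar is centred on the pan at (533.4,−196.9), upright, and the overlay fits. Going back to the tub; I'll translate, then roll −37.5°.

```bash
python3 -m handwheel '[{"tx":0.003,"ty":0.014,"tz":0,"roll":0},{"tx":0.006,"ty":0.030,"tz":0,"roll":0},{"tx":0.007,"ty":0.038,"tz":0,"roll":0},{"tx":0.007,"ty":0.038,"tz":0,"roll":0},{"tx":0.006,"ty":0.033,"tz":0,"roll":0},{"tx":0.004,"ty":0.023,"tz":0,"roll":0},{"tx":0.003,"ty":0.014,"tz":0,"roll":0},{"tx":0.0015,"ty":0.007,"tz":0,"roll":0}]'
python3 -m handwheel '[{"tx":0,"ty":0,"tz":0,"roll":-4},{"tx":0,"ty":0,"tz":0,"roll":-7.5},{"tx":0,"ty":0,"tz":0,"roll":-8},{"tx":0,"ty":0,"tz":0,"roll":-8},{"tx":0,"ty":0,"tz":0,"roll":-6},{"tx":0,"ty":0,"tz":0,"roll":-4},{"tx":0,"ty":0,"tz":0,"roll":0},{"tx":0,"ty":0,"tz":0,"roll":0},{"tx":0,"ty":0,"tz":0,"roll":0}]'
python3 - <<'E'
from ov import *
c=run('w10',563,1,18,116,58,46)
P=cloud(c).reshape(-1,3);q=P[(P[:,2]>40)&(P[:,2]<50)&(np.hypot(P[:,0]-563,P[:,1]-1)<75)];print(len(q),cv2.minAreaRect(q[:,:2].astype(np.float32)),q.mean(0))
print(arm.read_state()['joint_pos'],arm.read_state()['eef_rot'])
E
```

```text
time_s: 25.65
position: [563.4, 2.8, 172.8]
eef_rot: [0.169, 0.986, 0.0, -0.0]
force: [-0.2, 0.1, 0.5]
width: 1.0
time_s: 26.55
position: [563.6, 0.3, 173.2]
eef_rot: [-0.155, 0.988, -0.0, -0.0]
force: [-0.0, -0.3, 0.8]
width: 1.001
[5.63616876e+02 5.07322310e-01 1.73257378e+02]
11074 ((562.33056640625, 0.5605964660644531), (120.83883666992188, 58.10904312133789), 18.773578643798828) [558.39045203  -0.74709498  44.82083576]
[-0.20098113  0.41198385  0.14265898  1.82881482 -0.07220672  0.90589712
  1.85706517] [-1.55260218e-01  9.87873603e-01 -7.30992746e-05 -5.75827728e-05]
```

View pics/w10.png

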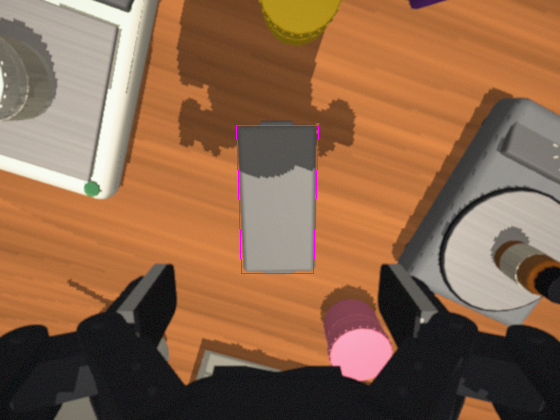

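The overlay traces the tub lid, with corners (237,126) to (314,272). The tub is at (562.7,0.8), 18.3°, and the jaws are aligned. Descending.

```bash
python3 -m handwheel '[{"tx":0.0005,"ty":0.0005,"tz":0.010,"roll":0},{"tx":0,"ty":0,"tz":0.022,"roll":0},{"tx":0,"ty":0,"tz":0.028,"roll":0},{"tx":0,"ty":0,"tz":0.028,"roll":0},{"tx":0,"ty":0,"tz":0.025,"roll":0},{"tx":0,"ty":0,"tz":0.018,"roll":0},{"tx":0,"ty":0,"tz":0.010,"roll":0},{"tx":0,"ty":0,"tz":0.004,"roll":0},{"tx":0,"ty":0,"tz":0,"roll":0},{"tx":0,"ty":0,"tz":0,"roll":0}]'
python3 -m handwheel '[{"tx":0,"ty":0,"tz":0,"roll":0},{"tx":0,"ty":0,"tz":0,"roll":0},{"tx":0,"ty":0,"tz":0,"roll":0},{"tx":0,"ty":0,"tz":0,"roll":0}]' -0.42 60
python3 -m handwheel '[{"tx":0,"ty":0,"tz":0,"roll":0},{"tx":0,"ty":0,"tz":0,"roll":0},{"tx":0,"ty":0,"tz":0,"roll":0},{"tx":0,"ty":0,"tz":0,"roll":0}]' 1 60
```

```text
time_s: 27.6
position: [563.6, 1.2, 29.0]
eef_rot: [-0.156, 0.988, -0.0, 0.001]
force: [-0.1, 0.0, 0.6]
width: 1.001
time_s: 28.0
position: [563.2, 1.2, 28.6]
eef_rot: [-0.156, 0.988, 0.0, 0.0]
force: [-0.3, 0.2, 0.4]
width: 0.711
time_s: 28.4
position: [563.3, 1.1, 28.8]
eef_rot: [-0.156, 0.988, 0.0, 0.0]
force: [-1.2, 0.7, 6.3]
width: 0.674
```

```bash
python3 -m handwheel '[{"tx":0,"ty":0,"tz":-0.006,"roll":0},{"tx":0,"ty":0,"tz":-0.014,"roll":0},{"tx":0,"ty":0,"tz":-0.022,"roll":0},{"tx":0,"ty":0,"tz":-0.026,"roll":0},{"tx":0,"ty":0,"tz":-0.026,"roll":0},{"tx":0,"ty":0,"tz":-0.020,"roll":0},{"tx":0,"ty":0,"tz":-0.012,"roll":0},{"tx":0,"ty":0,"tz":-0.006,"roll":0},{"tx":0,"ty":0,"tz":0,"roll":0},{"tx":0,"ty":0,"tz":0,"roll":0}]'
python3 - <<'E'
from h import *
c=snap('scene','s11');cv2.imwrite('pics/s11c.png',cv2.resize(cv2.cvtColor(c['color'],cv2.COLOR_RGB2BGR)[60:360,40:400],(720,600)))
E
```

```text
time_s: 29.4
position: [562.5, 1.2, 159.5]
eef_rot: [-0.156, 0.988, 0.0, -0.001]
force: [-0.8, 0.5, -2.0]
width: 0.667
```

View pics/s11c.png

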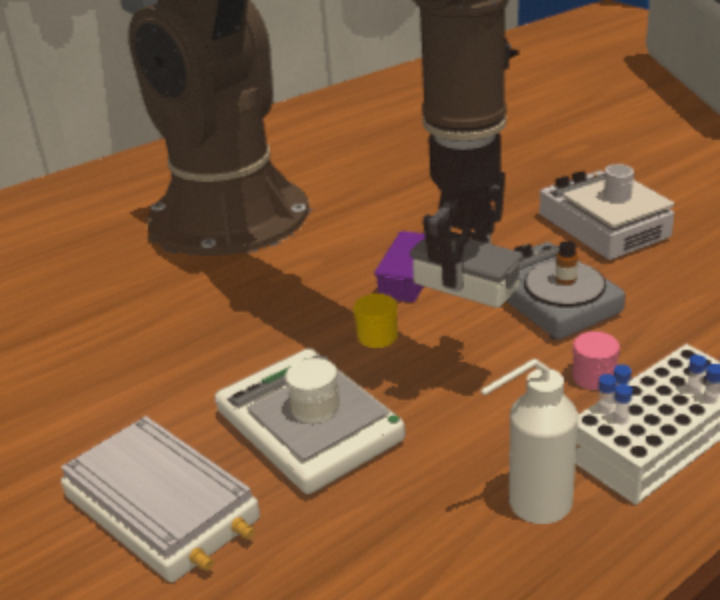

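The tub is held level, clear of everything, and the others stand in place. Carrying it at z = 160, so its underside (131) passes over the jar (95).

```bash
python3 -m handwheel '[{"tx":0.004,"ty":-0.008,"tz":0,"roll":0},{"tx":0.009,"ty":-0.018,"tz":0,"roll":0},{"tx":0.013,"ty":-0.027,"tz":0,"roll":0},{"tx":0.016,"ty":-0.032,"tz":0,"roll":0},{"tx":0.016,"ty":-0.032,"tz":0,"roll":0},{"tx":0.016,"ty":-0.032,"tz":0,"roll":0},{"tx":0.016,"ty":-0.033,"tz":0,"roll":0},{"tx":0.016,"ty":-0.033,"tz":0,"roll":0},{"tx":0.016,"ty":-0.033,"tz":0,"roll":0},{"tx":0.015,"ty":-0.032,"tz":0,"roll":0},{"tx":0.012,"ty":-0.025,"tz":0,"roll":0},{"tx":0.008,"ty":-0.018,"tz":0,"roll":0}]'
python3 -m handwheel '[{"tx":0.005,"ty":-0.011,"tz":0,"roll":0},{"tx":0.003,"ty":-0.006,"tz":0,"roll":2},{"tx":0,"ty":0,"tz":0,"roll":3},{"tx":0,"ty":0,"tz":0,"roll":3},{"tx":0,"ty":0,"tz":0,"roll":2},{"tx":0,"ty":0,"tz":0,"roll":0},{"tx":0,"ty":0,"tz":0,"roll":0},{"tx":0,"ty":0,"tz":0,"roll":0},{"tx":0,"ty":0,"tz":0,"roll":0}]'
python3 -c "
from ov import *
c=run('w12',510,-375.5,8.2,176,102,44)
P=cloud(c).reshape(-1,3);p=arm.read_state()['position'];q=P[(P[:,2]>142)&(P[:,2]<185)&(np.hypot(P[:,0]-p[0],P[:,1]-p[1])<75)];print(len(q),cv2.minAreaRect(q[:,:2].astype(np.float32)),np.percentile(q[:,2],[2,50,98]));print(arm.read_state()['joint_pos'])"
```

```text
time_s: 30.65
position: [511.3, -357.9, 159.5]
eef_rot: [-0.155, 0.988, -0.0, -0.001]
force: [-0.4, -0.4, -2.7]
width: 0.671
time_s: 31.55
position: [511.0, -373.1, 160.3]
eef_rot: [-0.07, 0.998, 0.0, 0.0]
force: [-0.1, -0.1, -2.3]
width: 0.67
[ 510.98443878 -373.17847417  160.31102583]
40449 ((494.211181640625, -374.9880676269531), (89.51248168945312, 85.10505676269531), 7.852067947387695) [165.81180242 176.4398599  181.01921348]
[ 0.38147367  0.53316649  0.24525871  1.67262095 -0.15192229  0.95444011
  2.39221771]
```

View pics/w12.png

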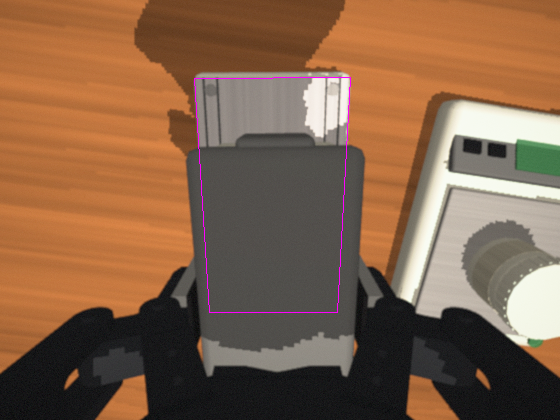

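The overlay matches the plate. The tub needs about 2 mm of correction. Lowering to contact at z ≈ 72.7.

```bash
python3 -m handwheel '[{"tx":0.0012,"ty":-0.0018,"tz":0.008,"roll":0},{"tx":0,"ty":0,"tz":0.018,"roll":0},{"tx":0,"ty":0,"tz":0.020,"roll":0},{"tx":0,"ty":0,"tz":0.016,"roll":0},{"tx":0,"ty":0,"tz":0.012,"roll":0},{"tx":0,"ty":0,"tz":0.007,"roll":0},{"tx":0,"ty":0,"tz":0.003,"roll":0},{"tx":0,"ty":0,"tz":0,"roll":0},{"tx":0,"ty":0,"tz":0,"roll":0},{"tx":0,"ty":0,"tz":0,"roll":0}]'
for i in 1 2 ; do python3 -m handwheel '[{"tx":0,"ty":0,"tz":0.0005,"roll":0},{"tx":0,"ty":0,"tz":0.0005,"roll":0},{"tx":0,"ty":0,"tz":0,"roll":0}]' | sed -n '2p;4p'; done
```

```text
time_s: 32.6
position: [510.5, -375.4, 77.0]
eef_rot: [-0.07, 0.998, -0.0, 0.001]
force: [-0.4, -0.2, -3.0]
width: 0.676
position: [510.1, -375.1, 75.4]
force: [0.1, 0.3, -2.5]
position: [510.0, -375.1, 74.2]
force: [-0.1, 0.8, -3.1]
```

```bash
for i in 1 2 3 4; do python3 -m handwheel '[{"tx":0,"ty":0,"tz":0.0005,"roll":0},{"tx":0,"ty":0,"tz":0,"roll":0}]' | sed -n '2p;4p'; done
```

```text
position: [510.0, -375.1, 73.7]
force: [-0.3, -0.0, -1.5]
position: [510.0, -375.1, 73.2]
force: [-0.7, -0.6, -2.9]
position: [510.1, -375.1, 72.9]
force: [-0.9, -0.4, -1.3]
position: [510.1, -375.2, 72.9]
force: [-2.0, 1.9, 4.7]
```

```bash
python3 -m handwheel '[{"tx":0,"ty":0,"tz":-0.0003,"roll":0},{"tx":0,"ty":0,"tz":0,"roll":0}]' | sed -n '2p;4p'
python3 -m handwheel '[{"tx":0,"ty":0,"tz":0,"roll":0},{"tx":0,"ty":0,"tz":0,"roll":0},{"tx":0,"ty":0,"tz":0,"roll":0},{"tx":0,"ty":0,"tz":0,"roll":0}]' -1
python3 -m handwheel '[{"tx":0,"ty":0,"tz":-0.010,"roll":0},{"tx":0,"ty":0,"tz":-0.020,"roll":0},{"tx":0,"ty":0,"tz":-0.030,"roll":0},{"tx":0,"ty":0,"tz":-0.030,"roll":0},{"tx":0,"ty":0,"tz":-0.030,"roll":0},{"tx":0,"ty":0,"tz":-0.020,"roll":0},{"tx":0,"ty":0,"tz":-0.010,"roll":0},{"tx":0,"ty":0,"tz":0,"roll":0},{"tx":0,"ty":0,"tz":0,"roll":0}]'
python3 -c "
from ov import *
c=run('w13',510,-375.5,8.2,176,102,44)
P=cloud(c).reshape(-1,3);
for lo,hi,r in[(83,96,75),(40,48,110)]:
  q=P[(P[:,2]>lo)&(P[:,2]<hi)&(np.hypot(P[:,0]-510,P[:,1]+375)<r)];print(len(q),cv2.minAreaRect(q[:,:2].astype(np.float32)),np.percentile(q[:,2],[2,50,98]))
snap('scene','s13');snap('top','t13')"
```

```text
position: [510.1, -375.1, 72.9]
force: [-2.0, 1.5, 3.8]
time_s: 34.6
position: [510.1, -375.2, 72.5]
eef_rot: [-0.069, 0.998, -0.0, 0.0]
force: [0.1, 0.3, -0.0]
width: 0.999
time_s: 35.5
position: [509.7, -374.8, 221.8]
eef_rot: [-0.07, 0.998, 0.0, -0.0]
force: [0.8, 0.3, -0.4]
width: 0.999
[ 509.53612175 -374.68844595  221.35887352]
10751 ((509.3040466308594, -375.00250244140625), (121.64420318603516, 58.12586212158203), 8.925070762634277) [85.33687249 88.9510444  90.37486233]
10764 ((509.1040954589844, -376.46856689453125), (176.2249755859375, 102.27601623535156), 8.2774076461792) [41.58743535 43.12388963 44.66280944]
```

View pics/w13.png

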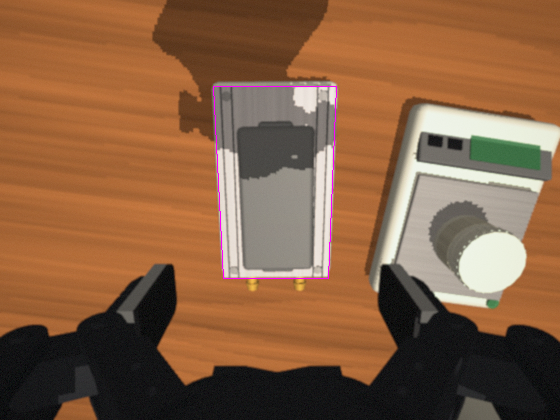

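View pics/s13.png

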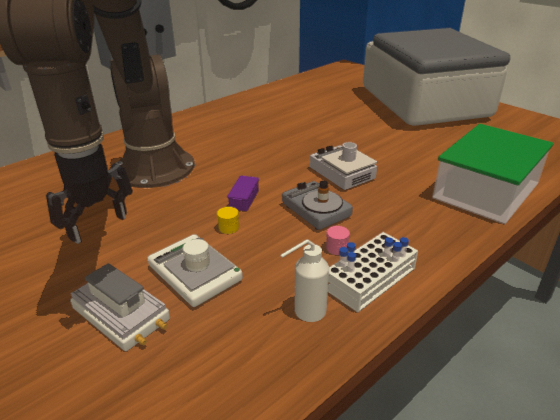

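The tub lies along the plate, 1.5 mm from its middle and within 1° of its heading. The scene view shows all four containers standing on their instruments and the bystanders unmoved. Handing in.

```bash
python3 -c "
from plant import workorder
print(workorder.job_done())"
```

```text
the job is handed in; nothing more can be done
None
```

I took the pile apart from the top down and set each container on its own instrument. I lowered each one until it touched, eased off, opened the jaws and lifted straight up. I handed the job in at about 36 s.

| Container | Measured position (mm) | Plate middle (mm) | Off centre |
|---|---|---|---|
| Amber bottle on stirrer | (545.7, 187.9) | (546.2, 187.2) | about 1 mm |
| Tin on hotplate | (459.3, 389.5) | (459.3, 387.6) | about 2 mm |
| Jar on balance | (533.4, −196.9) | about (533, −197) | about 1 mm |
| Tub on cold plate | (509.3, −375.0) | (509.1, −376.5) | about 1.5 mm |

- **Tub heading:** the tub measured 8.9° against the plate's 8.3°.
- **Upright and undisturbed:** in the last pictures all four containers stand upright. The wash bottle, tube rack and coloured look-alikes appear where they started; I judged that by eye.
- **Contact force:** the largest force I saw at the wrist was about 16 N, while setting down the bottle. I only read it at the end of each move.
- **Disagreement:** early on, the cameras differed by up to 6 mm on the middle of the balance pan and 6 mm on the cold plate. Close wrist views before and after placing settled both to within 2–3 mm.

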